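# Hold a turned leg down in the V of a drilling jig

### The job

The short turned leg is to get a pin hole through its tenon: lay it in the V of the drilling jig and slide it along the V, tenon first, into the bore of the guide block until its shoulder sits against the block. Then press it straight down with about 10 to 15 newtons, not leaning to one side, so that it bears well on both bevelled strips, and finish like that, still pressing, ready for the drill. Do not disturb the loose tools lying round the work.

Things in the scene. Friction and masses are not known exactly. Their poses are not given: they have to be found in the camera images.
- leg_middle (a point): middle of the loose turned leg of pale wood, on its axis: a plain cylinder 34 mm in diameter and 215 mm long, with a round tenon 18 mm in diameter and 24 mm long on one end (239 mm over all), 0.1 to 0.2 kg. It lies on the table beside the jig, up to about 30 degrees askew, and can roll. x points along the leg to the tenon; the other axes turn as it rolls.
- leg_shoulder (a point): point on the leg's axis at the shoulder, where the 34 mm body steps down to the tenon: 107.5 mm from leg_middle towards the tenon. Axes as leg_middle.
- jig: drilling jig, fixed to the table: plywood base board 262 x 88 x 18 mm, on it two bevelled strips forming a 90 degree V, and across one end an upright guide block with a bore. Origin under the base board's middle, at table height; x along the V to the guide block, z up. A leg lying in the V has its axis 54 mm and its top 71 mm above the table, at y = 0, in line with the bore.
- strip_left: the V's bevelled strip on the jig's +y side, in two pieces, at x = -113 to -73 mm and x = 27 to 97 mm. Its 45 degree face rises from y = 4 mm, 34 mm above the table, to y = 20 mm, 50 mm above the table; its flat top goes on to y = 34 mm. Fixed; origin and axes as the jig.
- strip_right: the V's bevelled strip on the jig's -y side, the mirror image of strip_left. Fixed; origin and axes as the jig.
- gap_middle (a point): middle of the 100 mm gap in both strips (jig x = -73 to 27 mm), where fingers can reach round the leg: a point on the axis of a leg seated in the V, 54 mm above the table, 23 mm behind the jig's origin. Below it is only the base board, its top 18 mm above the table. Axes as the jig.
- stop_face (a point): centre of the bore's mouth, on the guide block's face that looks along the V: jig x = 97 mm, 54 mm above the table; the leg's shoulder is here when home. The bore is 23 mm in diameter, along x. The block is 26 mm thick (jig x = 97 to 123 mm), 80 mm wide, its top 98 mm above the table, with a steel drill bush up to 103 mm. Axes as the jig.
- tape_roll: bystander: roll of masking tape lying flat, 120 x 113 x 38 mm, origin under its centre.
- tape_measure: bystander: tape measure standing on its base, 35 x 85 x 66 mm, origin under its centre.
- offcut: bystander: oak offcut, 36 x 85 x 29 mm, origin under its centre.
- chisel: bystander: chisel lying along its x, 162 x 22 x 22 mm, origin under its centre.
- try_square: bystander: try square lying flat, 176 x 115 x 16 mm, origin under its centre.

How it is judged:
By the outcome, as a careful person would: the job done as asked, in the order asked, and still so for the second after the job is handed in, while the arm keeps its last pose, push and grip.
It also fails if it takes over 54 s, if anything falls off the work surface, if the arm or the gripper's body presses on something with over 40 N, if the wrist force passes 120 N, or if a joint passes its speed limit or range.

### The arm

A 7-joint arm with a two-finger parallel gripper is mounted at the origin on a cart in front of the work surface, level with it; the furniture and walls round the work are solid. World frame = base frame: x ahead of the robot, y to its left, z up, the work surface at z = 0. Lengths are in m, angles in rad, forces in N, time in s.
With the tool pointing down it reaches from about 0.425 to 0.925 m from the base axis. Payload 6.8 kg.
Tool frame: the origin (TCP) lies between the finger pads; the fingertips stand 14 mm ahead of it and the grasp point (between the pads) lies 5 mm behind it; z points along the fingers, y is the line along which they close (so a half turn about z gives the same grasp; the last joint's range is limited). The gripper opens to 85 mm and grips with 20 to 120 N. Pads are 22 mm wide; open, the fingers measure 114 mm over their backs; the gripper's body (76 mm by 85 mm) begins 54 mm behind the grasp point. The pads swing forward as they close: fully open they stand 13 mm farther back than shut.
Start: joints at [1.091, 0.477, 0.022, 1.555, -0.011, 1.109, -0.083], TCP at [0.245, -0.629, 0.245] pointing down, gripper open.
Joint ranges: [-2.96, 2.96], [-0.34, 2.1], [-1.41, 1.46], [0.24, 2.44], [-1.37, 4.51], [0.17, 1.92], [-2.96, 2.96]. Speed limits (rad/s): [2.39, 2.39, 3.14, 3.14, 3.14, 3.14, 3.14].

### API

Orientations are given as a rotation vector (axis times angle).
In Python, from bench import r, eyes, ticket gives the robot as it stands. The module is installed in compiled form; this text tells all that it offers.
- The arm moves only by the tool arm_command, never from a script. Its argument "plan" is text: rows parted by semicolons, each of 4 numbers parted by spaces: the shift along the tool's x, y, z in m, then the turn about the tool's z in degrees. In form: tx ty tz yaw; .... A call has 1 to 20 rows; each row shifts and turns the commanded pose from where the row before left it, along the tool's axes as they then stand; what a row does not reach is not made up. A row lasts 1/8 s, in which the tool goes at most 62.5 mm and 10.7 degrees, less where a joint would pass 70% of its speed; a pose out of reach is approached as far as the arm can. A call is refused whole if a number of a shift passes 0.0625 or a number of a turn 10.7, either way. A call with a gripper value outside its range is refused whole. "hand" is the closure, from -1 (fully open) to 1 (shut), set as the call begins (left out, the last holds). The fingers move at their own pace and stop on an object; "grip_force" is the grip in N (left out, the last holds). Time passes only in rows, so rows that do not move let the fingers close. It gives the time, the measured TCP pose, the force, the opening and the grip force at its end, in the units of the state.
- r.get_obs(): the state, without advancing time (a new reading comes with each control period).
- eyes.grab_frame(name): name is "side" or "top" or "wrist"; returns (picture, depth): 480x640x3 uint8, red, green, blue; 480x640 float32, m along the optical axis (not along the pixel's ray), 0 where there is no reading.
- eyes.calibration(name): a dict with "fov_y" (degrees; the focal length in pixels is half the picture's height over the tangent of half this angle, whatever the lens; pixels are square), "cx", "cy" (the principal point, pixels), "k1" (the pictures are not rectified: a ray, as slopes to the right and down, at radius r is drawn at 1 + k1 r^2 times it, then the intrinsics apply), "origin" and "attitude" of the camera in the world; the wrist camera has in their place "tool_from_camera" (4x4, takes a point from camera to tool coordinates, whose origin is the TCP and whose axes are the flange's). Camera axes: x right, y up, looking along -z (the intrinsics and any distortion apply to the point x, -y, -z); pixel columns grow to the right and rows downward; lengths in m; the calibration is good to about 2 mm. A picture is of the moment at which its call begins: read the wrist's pose just before it. calibration takes no time and is no camera call.
- ticket.hand_in(): hands the job in; it is judged then, once.
The state is a dict: "clock": time; "joints": joint angles; "qvel": joint speeds; "tau": joint torques, N m; "tcp_pos": TCP position; "orientation": TCP orientation; "contact_force": force on the tool from outside, world axes, zero at the start; "moment": the same for the moment, N m; "grip_width": finger opening in m; "gripper_force": force on a finger pad.
Only numpy, scipy, OpenCV 4.12 (cv2) and the standard library are available. Lean on these libraries where they do the work, as an engineer would, in place of code of your own. Each camera call takes 0.05 s, during which the arm holds its last target. There are 200 camera calls.

## Working session

There is one attempt and no reset: what is moved stays moved. The work goes in short steps, Python scripts to look and compute and a tool call to move; the robot and the scene stay as the last step left them, time stands still between calls to the robot, and variables do not carry over. Pictures are saved under pics/ and viewed, at most 10 in all, crops included, and the job is handed in when it is done.

Besides the shell and the picture viewer there is one more tool, called after "Request:" by a JSON object that holds its "op" and its "data", one argument or row to a line. arm_command: Moves the arm, as the interface text tells. Its arguments: {"type":"object","properties":{"plan":{"type":"string"},"hand":{"type":"number"},"grip_force":{"type":"number"}},"required":["plan"]}

```bash
mkdir -p pics; cat > h.py <<'E'
import numpy as np, cv2
from scipy.spatial.transform import Rotation as R
from bench import r, eyes, ticket
def cam(name, obs=None):
    c=eyes.calibration(name); f=240/np.tan(np.radians(c["fov_y"])/2)
    if name=="wrist":
        T=np.eye(4); T[:3,:3]=R.from_rotvec(obs["orientation"]).as_matrix(); T[:3,3]=obs["tcp_pos"]
        M=T@np.array(c["tool_from_camera"]); o,A=M[:3,3],M[:3,:3]
    else:
        o=np.array(c["origin"]); a=np.array(c["attitude"],float)
        A=a if a.shape==(3,3) else R.from_rotvec(a).as_matrix()
    K=np.array([[f,0,c["cx"]],[0,f,c["cy"]],[0,0,1.]]); D=np.array([c["k1"],0,0,0.])
    return o,A,K,D
def rays(cm,uv):
    o,A,K,D=cm
    p=cv2.undistortPoints(np.array(uv,float).reshape(-1,1,2),K,D).reshape(-1,2)
    return np.c_[p[:,0],-p[:,1],-np.ones(len(p))]@A.T   # unit depth
def onplane(cm,uv,z):
    d=rays(cm,uv); return cm[0]+d*((z-cm[0][2])/d[:,2])[:,None]
def cross(c1,u1,c2,u2):
    d1=rays(c1,[u1])[0]; d2=rays(c2,[u2])[0]
    t=np.linalg.lstsq(np.c_[d1,-d2],c2[0]-c1[0],rcond=None)[0]
    a=c1[0]+d1*t[0]; b=c2[0]+d2*t[1]; return (a+b)/2,np.linalg.norm(a-b)
def bydepth(cm,uv,dep):
    d=rays(cm,uv); z=np.array([dep[int(round(v)),int(round(u))] for u,v in uv]); return cm[0]+d*z[:,None]
def proj(cm,P):
    o,A,K,D=cm; q=(np.atleast_2d(P)-o)@A; q=q*[1,-1,-1]
    return cv2.projectPoints(q.reshape(-1,1,3),np.zeros(3),np.zeros(3),K,D)[0].reshape(-1,2)
E
python3 - <<'E'
from h import *
o=r.get_obs(); print({k:np.round(v,3) for k,v in o.items()})
for n in ("top","side"):
    im,d=eyes.grab_frame(n); cv2.imwrite(f"pics/{n}0.png",im[:,:,::-1]); np.save(f"{n}0.npy",d); print(n,eyes.calibration(n),(d>0).mean())
print(eyes.calibration("wrist"))
E
```

```text
{'clock': np.float64(0.0), 'joints': array([ 1.091,  0.478,  0.022,  1.556, -0.011,  1.109, -0.083]), 'qvel': array([-0.001,  0.001, -0.001,  0.002, -0.001,  0.   ,  0.001]), 'tau': array([ 1.0000e-03, -5.9646e+01,  1.6080e+00, -2.8119e+01,  1.3000e-02,
        9.0000e-03,  0.0000e+00]), 'tcp_pos': array([ 0.245, -0.628,  0.244]), 'orientation': array([-3.086e+00, -5.800e-01,  1.000e-03]), 'contact_force': array([-0.58 , -0.505, -0.266]), 'moment': array([-0.064,  0.007,  0.007]), 'gripper_force': np.float64(0.0), 'grip_width': np.float64(0.086)}
top {'fov_y': 47.22440944582772, 'cx': 323.81724245800405, 'cy': 245.46879271598166, 'k1': -0.042936191923222164, 'origin': array([ 0.34850092, -0.0072424 ,  1.58086315]), 'attitude': array([ 0.07395401, -0.07079818, -1.54200534])} 0.9960384114583334
side {'fov_y': 56.260703217013834, 'cx': 325.7778194755273, 'cy': 239.64625266168608, 'k1': -0.061811844997007814, 'origin': array([ 0.34733301, -1.23167156,  0.99416412]), 'attitude': array([ 0.92758592, -0.03713737, -0.12262296])} 0.9924446614583333
{'fov_y': 66.74868673826354, 'cx': 317.16404121179045, 'cy': 240.25514375132283, 'k1': -0.04507182915458465, 'tool_from_camera': array([[-6.93122745e-05,  9.59826940e-01,  2.80592659e-01,
         7.16572015e-02],
       [ 9.99999946e-01, -2.35876593e-05,  3.27707581e-04,
         2.03771911e-03],
       [ 3.21161089e-04,  2.80592667e-01, -9.59826887e-01,
        -1.28492986e-01],
       [ 0.00000000e+00,  0.00000000e+00,  0.00000000e+00,
         1.00000000e+00]])}
```

View pics/top0.png

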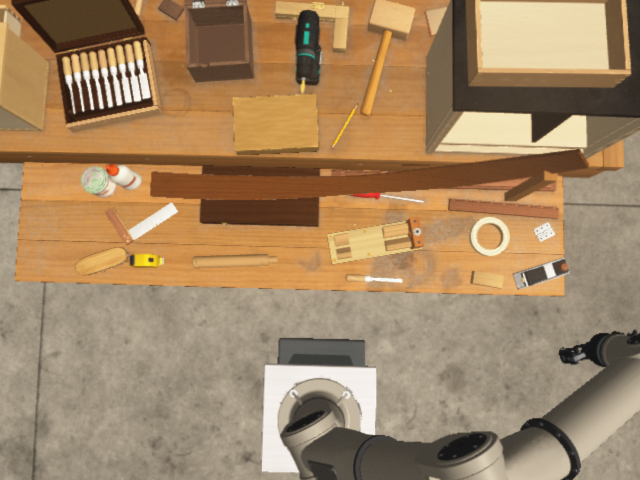

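View pics/side0.png

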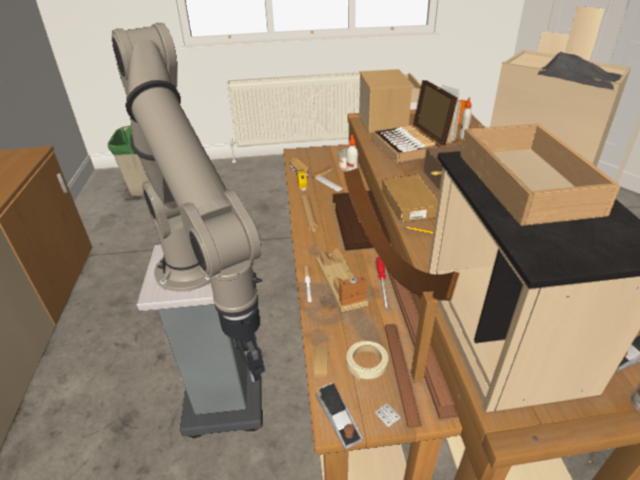

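The top view shows the leg at px (193–277, 261), tenon to the right. The jig lies at (330–425, 240), with its guide block on the right at (417, 234). The chisel is at (375, 279) and the tape measure at (147, 261). A curved beam crosses behind the jig near row 185. The side view agrees: leg at (308, 210), jig at (340, 277).

```bash
cat > m.py <<'E'
from h import *
cm={n:cam(n) for n in("top","side")}
def pts(n):
    d=np.load(f"{n}0.npy"); v,u=np.mgrid[:480,:640]; rr=rays(cm[n],np.c_[u.ravel(),v.ravel()])
    return (cm[n][0]+rr*d.reshape(-1,1)).reshape(480,640,3)
def rect(m,P,lab):
    k,L,st,_=cv2.connectedComponentsWithStats(m.astype(np.uint8))
    for i in range(1,k):
        if st[i,4]<40: continue
        q=P[L==i]; xy=(q[:,:2]*1000).astype(np.float32); b=cv2.minAreaRect(xy)
        print(lab,st[i],np.round(b[0],1),np.round(b[1],1),round(b[2],1),"z50,z98",np.round(np.percentile(q[:,2],[5,50,98])*1000,1))
E
python3 - <<'E'
from m import *
for n in("top","side"):
    P=pts(n); x,y,z=P[...,0],P[...,1],P[...,2]
    reg=(x>.38)&(x<.72)&(y>-.75)&(y<.65)
    print("table z",n,np.median(z[reg&(abs(z)<.012)]))
    rect(reg&(z>.010)&(z<.3),P,n)
E
```

```text
table z top 0.0011510527819642569
top [  150   156   407    70 14304] [635.6 -87.5] [ 170.8 1163.5] 0.8 z50,z98 [ 29.3  69.7 286.4]
top [  92  164   49   33 1068] [658.7 592.9] [ 72.3 117.3] 3.9 z50,z98 [ 19.9  74.7 185.8]
top [ 448  198  111   21 1086] [ 617.3 -520.2] [322.6  34.9] 87.2 z50,z98 [10.7 15.1 22.4]
top [105 208  31  37 381] [538.  587.8] [115.5  37.1] 35.3 z50,z98 [11.4 17.5 25.1]
top [ 327  217   97   47 2888] [ 513.7 -149.6] [ 94.  272.8] 11.3 z50,z98 [ 14.3  23.3 102.9]
top [469 217  40  39 697] [ 532.9 -474.7] [109.3 109.2] 19.7 z50,z98 [16.  24.2 31.7]
top [  91  247   69   26 1005] [441.3 563. ] [ 64.8 182.3] 7.4 z50,z98 [29.6 47.8 68.5]
top [193 254  84  14 948] [443.3 250.9] [ 34.  237.8] 3.6 z50,z98 [21.1 31.1 39.9]
top [514 257  57  33 813] [ 430.5 -630. ] [ 52.3 156.5] 19.0 z50,z98 [11.6 32.  54.9]
top [471 271  32  17 404] [ 409.7 -468.1] [86.8 36.8] 82.5 z50,z98 [22.5 29.4 37.2]
top [345 274  34   8 186] [ 404.9 -112.1] [20.1 94.7] 0.8 z50,z98 [10.9 19.4 27.1]
table z side -0.00021567313128162402
side [ 332  135  125  283 7941] [631.1 -13.2] [ 169.1 1324.3] 1.0 z50,z98 [ 18.   61.8 290.3]
side [290 161  19  28 286] [437.  557.2] [ 65.8 196.1] 8.3 z50,z98 [14.9 45.1 64.6]
side [311 166  22  13 101] [531.8 588.5] [127.3  40.8] 43.6 z50,z98 [10.2 15.4 20. ]
side [301 195  16  37 305] [439.  250.7] [ 33.  249.1] 3.4 z50,z98 [15.3 29.7 36.9]
side [ 316  248   52   62 1739] [ 505.6 -147.9] [ 89.2 268.4] 10.8 z50,z98 [ 14.2  34.  100.1]
side [303 265   7  19  96] [ 400.5 -108.4] [84.9 19.2] 89.4 z50,z98 [12.  17.8 22.1]
side [ 385  324   35  102 1112] [ 613.3 -523.6] [322.2  35.1] 86.8 z50,z98 [10.7 13.5 17.6]
side [346 341  42  37 796] [ 529.4 -478.5] [110.1 110.6] 19.9 z50,z98 [12.4 22.1 27.3]
side [314 346  14  30 411] [ 405.9 -470.7] [88.6 35.3] 83.3 z50,z98 [16.4 27.7 32.2]
side [ 315  382   48   66 1290] [ 429.  -632.9] [ 50.1 158.5] 19.2 z50,z98 [11.4 28.2 52.9]
```

```bash
python3 - <<'E'
import cv2
a=cv2.imread("pics/top0.png")[200:300,180:440]; cv2.imwrite("pics/topc.png",cv2.resize(a,None,fx=3,fy=3,interpolation=cv2.INTER_CUBIC))
E
```

```text
(no output)
```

View pics/topc.png

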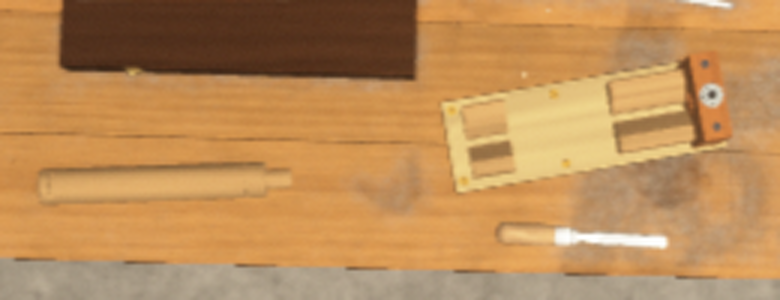

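The crop confirms both: the leg's tenon end is at crop px (290, 178), and the jig's guide block is on the right at (710, 97). Next I move above the jig, then above the leg, for wrist-camera measurements.

```bash
cat > plan.py <<'E'
from h import *
def plan(goal,head,n,start=None):
    o=r.get_obs(); M=R.from_rotvec(o["orientation"]).as_matrix(); h=np.degrees(np.arctan2(M[1,0],M[0,0])); p=np.array(o["tcp_pos"])
    print("now",np.round(p,4),"head",round(h,2),"tilt",np.round(M[2],3))
    out=[];goal=np.array(goal,float)
    for i in range(n):
        d=(goal-p)/(n-i); t=round(np.clip(-(head-h)/(n-i),-10.5,10.5),1)
        a=np.radians(h); X=np.array([np.cos(a),np.sin(a),0]); Y=np.array([np.sin(a),-np.cos(a),0])
        s=np.round([d@X,d@Y,-d[2]],4 if n<6 else 3); p=p+s[0]*X+s[1]*Y; p[2]-=s[2]; h-=t
        out.append("%g %g %g %g"%(*s,t))
    print("; ".join(out)); print("end",np.round(p,4),round(h,2))
E
python3 -c "
from plan import *
plan([.49,-.12,.25],101,18)"
```

```text
now [ 0.245  -0.6284  0.2444] head 21.3 tilt [-0.    -0.002 -1.   ]
0.023 -0.021 -0 -4.4; 0.025 -0.02 -0 -4.4; 0.026 -0.018 -0 -4.4; 0.027 -0.016 -0 -4.4; 0.028 -0.013 -0 -4.4; 0.029 -0.011 -0 -4.4; 0.03 -0.009 -0 -4.4; 0.031 -0.007 -0.001 -4.4; 0.031 -0.004 -0 -4.4; 0.031 -0.002 -0.001 -4.5; 0.031 0.001 -0 -4.4; 0.031 0.003 -0.001 -4.5; 0.031 0.005 -0 -4.4; 0.03 0.008 -0.001 -4.5; 0.03 0.01 -0 -4.4; 0.029 0.013 -0.001 -4.5; 0.028 0.015 -0 -4.4; 0.026 0.017 -0.001 -4.5
end [ 0.4905 -0.1203  0.2504] 101.0
```

Request:
{"op": "arm_command", "data": {
  "plan": "0.023 -0.021 0 -4.4; 0.025 -0.02 0 -4.4; 0.026 -0.018 0 -4.4; 0.027 -0.016 0 -4.4; 0.028 -0.013 0 -4.4; 0.029 -0.011 0 -4.4; 0.03 -0.009 0 -4.4; 0.031 -0.007 -0.001 -4.4; 0.031 -0.004 0 -4.4; 0.031 -0.002 -0.001 -4.5; 0.031 0.001 0 -4.4; 0.031 0.003 -0.001 -4.5; 0.031 0.005 0 -4.4; 0.03 0.008 -0.001 -4.5; 0.03 0.01 0 -4.4; 0.029 0.013 -0.001 -4.5; 0.028 0.015 0 -4.4; 0.026 0.017 -0.001 -4.5; 0 0 0 0; 0 0 0 0",
  "hand": -1
}}

```text
clock: 2.6
tcp_pos: [0.4906, -0.1207, 0.2511]
orientation: [-1.997, -2.425, 0.001]
contact_force: [-0.6, 0.4, 0.2]
grip_width: 0.0853
gripper_force: 0.0
```

```bash
python3 - <<'E'
from plan import *
import pickle
o=r.get_obs(); im,d=eyes.grab_frame("wrist"); cv2.imwrite("pics/wj.png",im[:,:,::-1]); pickle.dump((o,im,d),open("wj.pkl","wb"))
print(o["joints"],o["clock"],o["contact_force"])
plan([.4405,.25,.25],93.5,11)
E
```

```text
[ 0.55049408  0.23128392 -0.49861887  1.9203469   0.12922019  1.02158069
  0.18793841] 2.6 [-0.60285631  0.37569626  0.19243577]
now [ 0.4904 -0.1213  0.2511] head 100.96 tilt [-0.    -0.001 -1.   ]
0.034 0.002 0 0.7; 0.034 0.002 0 0.7; 0.034 0.001 0 0.7; 0.034 0.001 0 0.7; 0.034 0 0 0.7; 0.034 -0 0 0.7; 0.034 -0.001 0 0.7; 0.034 -0.001 0 0.6; 0.034 -0.001 0 0.7; 0.034 -0.002 0.001 0.6; 0.034 -0.002 0 0.7
end [0.4406 0.2497 0.2501] 93.46
```

View pics/wj.png

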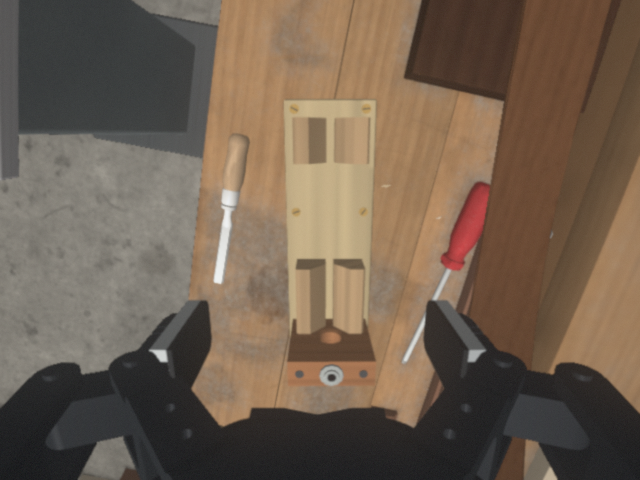

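The wrist view shows the jig head-on. Board top corners are at (285, 100) and (375, 100), the four strip pieces lie around the groove at column 330, and the bore is at (331, 337). The bush is at (331, 376). The chisel is well left and the screwdriver well right.

Request:
{"op": "arm_command", "data": {
  "plan": "0.034 0.002 0 0.7; 0.034 0.002 0 0.7; 0 0 0 0; 0 0 0 0"
}}

```text
clock: 3.15
tcp_pos: [0.482, -0.0546, 0.2513]
orientation: [2.029, 2.398, -0.001]
contact_force: [0.3, -0.3, -0.1]
grip_width: 0.0856
gripper_force: 0.0
```

```bash
python3 - <<'E'
from plan import *
import pickle
o=r.get_obs(); im,d=eyes.grab_frame("wrist"); cv2.imwrite("pics/wj2.png",im[:,:,::-1]); pickle.dump((o,im,d),open("wj2.pkl","wb"))
plan([.4405,.25,.25],93.5,9)
E
```

```text
now [ 0.482  -0.0548  0.2512] head 99.48 tilt [-0.001 -0.    -1.   ]
0.034 0.001 0 0.7; 0.034 0.001 0 0.7; 0.034 0 0 0.7; 0.034 -0 0 0.6; 0.034 -0.001 0 0.7; 0.034 -0.001 0 0.6; 0.034 -0.001 0 0.7; 0.035 -0.002 0.001 0.6; 0.034 -0.002 0 0.7
end [0.4409 0.2496 0.2502] 93.48
```

Request:
{"op": "arm_command", "data": {
  "plan": "0.034 0.001 0 0.7; 0.034 0.001 0 0.7; 0.034 0 0 0.7; 0.034 0 0 0.7; 0.034 -0.001 0 0.7; 0.034 -0.001 0 0.6; 0.034 -0.001 0 0.7; 0.034 -0.002 0.001 0.6; 0.034 -0.002 0 0.7; 0 0 0 0; 0 0 0 0"
}}

```text
clock: 4.58
tcp_pos: [0.4413, 0.2486, 0.25]
orientation: [2.154, 2.286, -0.001]
contact_force: [-0.4, 0.0, 0.1]
grip_width: 0.0859
gripper_force: 0.0
```

```bash
python3 - <<'E'
from plan import *
import pickle
o=r.get_obs(); im,d=eyes.grab_frame("wrist"); cv2.imwrite("pics/wl.png",im[:,:,::-1]); pickle.dump((o,im,d),open("wl.pkl","wb"))
a=cv2.imread("pics/wj2.png"); b=im[:,:,::-1]
cv2.imwrite("pics/two.png",np.hstack([a[0:480,200:460],b[:,100:560]]))
print(np.round(o["tcp_pos"],4))
E
```

```text
[0.4413 0.2486 0.25  ]
```

View pics/two.png

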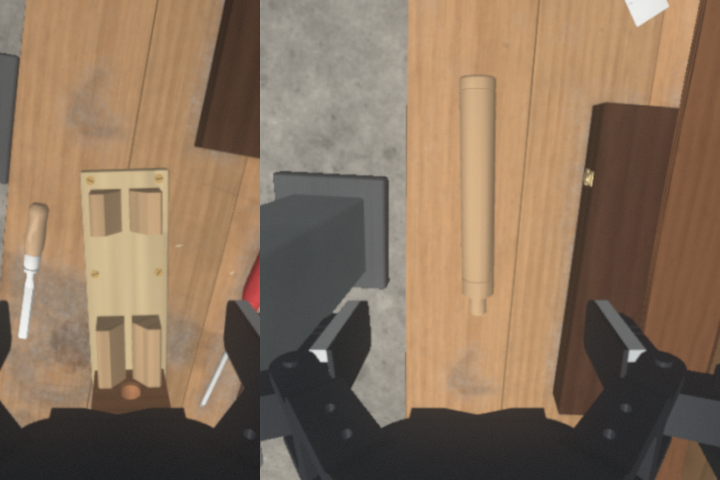

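The left half shows the jig from the second place: board corners at cols 280 and 369, row 170, and the bore at (331, 391). The right half shows the leg: tail end at (318, 76), shoulder at about (319, 293) and tenon tip at (318, 314). Its surroundings are free for the fingers.

```bash
cat > jm.py <<'E'
from plan import *
import pickle
def load(n):
    o,im,d=pickle.load(open(n+".pkl","rb")); c=cam("wrist",o); v,u=np.mgrid[:480,:640]
    return c,im,d,(c[0]+rays(c,np.c_[u.ravel(),v.ravel()])*d.reshape(-1,1)).reshape(480,640,3)
def line(q):
    vx,vy,x0,y0=cv2.fitLine(q[:,:2].astype(np.float32)*1000,cv2.DIST_HUBER,0,.01,.01).ravel(); return vx,vy,x0,y0
E
python3 - <<'E'
from jm import *
c1,i1,d1,P1=load("wj"); c2,i2,d2,P2=load("wj2"); c3,i3,d3,P3=load("wl")
A=[(285,100),(375,100),(293,108),(366,108),(296,211),(363,211),(331,337)]
B=[(280,171),(368,169),(290,180),(359,178),(295,272),(357,271),(331,391)]
for a,b in zip(A,B):
    p,e=cross(c1,a,c2,b); print("tri",np.round(p*1000,1),round(e*1000,1))
for n,c,P in(("wj",c1,P1),("wj2",c2,P2)):
    u0=np.zeros((480,640),bool); u0[60:345 if n=="wj" else 400,265:400]=1
    for lo,hi in((.013,.024),(.046,.055)):
        m=(P[...,2]>lo)&(P[...,2]<hi)&u0
        m=cv2.morphologyEx(m.astype(np.uint8),cv2.MORPH_OPEN,np.ones((3,3)))
        rect(m,P,n) if 0 else None
        k,L,st,_=cv2.connectedComponentsWithStats(m)
        for i in range(1,k):
            if st[i,4]<150: continue
            q=P[L==i]; b=cv2.minAreaRect((q[:,:2]*1000).astype(np.float32)); print(n,lo,st[i],np.round(b[0],1),np.round(b[1],1),round(b[2],2),"z",np.round(np.median(q[:,2])*1000,1))
# leg
z=P3[...,2]; m=(z>.009)&(z<.05); m[:, :280]=0; m[:,360:]=0; m[340:]=0
m=cv2.morphologyEx(m.astype(np.uint8),cv2.MORPH_OPEN,np.ones((3,3))); k,L,st,_=cv2.connectedComponentsWithStats(m)
i=1+np.argmax(st[1:,4]); q=P3[L==i]; print("leg",st[i],"table",np.median(z[200:280,380:420]),"top",np.percentile(q[:,2],[50,90,98]))
# contour width per row
for row in range(80,318,12):
    c=np.where(L[row]==i)[0]
    if len(c): print(row,c[0],c[-1],np.round(onplane(c3,[((c[0]+c[-1])/2,row)],.017)[0]*1000,1),np.round(np.ptp(onplane(c3,[(c[0]-.5,row),(c[-1]+.5,row)],.017),axis=0)[0]*1000,1), end=" | ")
rows=np.where((L==i).any(1))[0]; print(rows[[0,-1]])
E
```

```text
tri [441.1 -27.1  10.5] 1.4
tri [526.4 -10.6  11.6] 0.8
tri [451.7 -33.3  19.9] 0.8
tri [518.5 -20.1  19.5] 0.3
tri [ 471.3 -131.2   11.8] 0.1
tri [ 537.1 -117.1   16.9] 1.7
tri [ 529.6 -243.7   53.1] 0.2
wj 0.013 [  284    99    93   225 12288] [ 506.6 -133.1] [ 88.3 234.2] 11.25 z 17.9
wj 0.046 [292 117  22  47 922] [466.5 -59.9] [18.1 39.5] 11.41 z 49.6
wj 0.046 [350 117  20  47 876] [515.7 -50.2] [16.8 39.6] 12.34 z 49.5
wj 0.046 [ 291  269   31   68 1240] [ 501.  -212.9] [31.1 73.1] 5.8 z 49.7
wj 0.046 [ 339  268   30   70 1251] [ 542.9 -204.6] [29.7 73.7] 15.4 z 49.7
wj2 0.013 [  280   169    89   206 10574] [ 506.5 -133. ] [ 88.3 234.6] 11.2 z 17.9
wj2 0.046 [343 192  20  43 814] [515.6 -50.3] [17.9 40.1] 10.68 z 49.6
wj2 0.046 [289 194  21  43 795] [466.4 -60.2] [17.9 40.3] 11.17 z 49.7
wj2 0.046 [ 338  327   29   66 1063] [ 542.4 -206.3] [31.1 78. ] 16.12 z 49.6
wj2 0.046 [ 293  330   30   64 1111] [ 501.5 -215.4] [32.  78.1] 5.82 z 49.6
leg [ 299   75   38  241 7853] table 1.4073512013601519e-05 top [0.03156725 0.03405505 0.03486528]
80 299 335 [434.9 366.4  17. ] 34.1 | 92 300 335 [436.  355.9  17. ] 33.4 | 104 300 335 [436.7 345.3  17. ] 33.7 | 116 300 335 [437.3 334.6  17. ] 33.9 | 128 300 335 [437.9 323.7  17. ] 34.2 | 140 300 335 [438.6 312.6  17. ] 34.5 | 152 301 335 [439.8 301.4  17. ] 33.8 | 164 301 335 [440.4 290.   17. ] 34.1 | 176 301 334 [440.7 278.3  17. ] 33.4 | 188 301 334 [441.4 266.5  17. ] 33.7 | 200 301 334 [442.1 254.5  17. ] 34.0 | 212 301 334 [442.8 242.3  17. ] 34.3 | 224 302 334 [444.1 229.8  17. ] 33.6 | 236 302 334 [444.8 217.1  17. ] 33.9 | 248 302 334 [445.6 204.2  17. ] 34.3 | 260 302 333 [445.9 191.   17. ] 33.5 | 272 302 333 [446.7 177.5  17. ] 33.9 | 284 302 333 [447.5 163.8  17. ] 34.2 | 296 305 330 [448.3 149.8  17. ] 28.1 | 308 310 326 [449.7 135.5  17. ] 18.6 | [ 75 315]
```

Both measurements agree. Jig axis heading is −78.75° and its origin (0.509, −0.1465), with strip tops at 49.6 mm, the board at 17.9 mm and the bore at 53 mm. The leg is 34 mm wide with its top at about 34 mm, middle (0.4417, 0.2617). Now the descent.

```bash
python3 -c "
from plan import *
plan([.4417,.2617,.016],93.43,8)"
```

```text
now [0.4414 0.2483 0.25  ] head 93.36 tilt [-0.001 -0.    -1.   ]
0.002 0 0.029 -0; 0.002 0 0.029 -0; 0.002 0 0.029 -0; 0.001 0 0.029 -0; 0.002 0 0.029 -0; 0.001 0 0.03 -0; 0.002 0.001 0.029 -0; 0.001 0 0.03 -0.1
end [0.4416 0.2614 0.016 ] 93.46
```

Request:
{"op": "arm_command", "data": {
  "plan": "0.002 0 0.029 0; 0.002 0 0.029 0; 0.002 0 0.029 0; 0.001 0 0.029 0; 0.002 0 0.029 0; 0.001 0 0.03 0; 0.002 0.001 0.024 0; 0.001 0 0.02 -0.1; 0 0 0.01 0; 0 0 0.005 0; 0 0 0 0; 0 0 0 0"
}}

```text
clock: 6.12
tcp_pos: [0.4413, 0.2634, 0.0169]
orientation: [2.15, 2.29, 0.002]
contact_force: [0.3, 0.1, 1.0]
grip_width: 0.0852
gripper_force: 0.0
```

Request:
{"op": "arm_command", "data": {
  "plan": "0 0 0 0; 0 0 0 0; 0 0 0 0; 0 0 0 0; 0 0 0 0; 0 0 0 0; 0 0 0 0; 0 0 0 0",
  "hand": 1,
  "grip_force": 40
}}

```text
clock: 7.12
tcp_pos: [0.441, 0.2632, 0.0166]
orientation: [2.15, 2.29, 0.0]
contact_force: [0.2, -0.3, 5.4]
grip_width: 0.0325
gripper_force: 39.5
```

Gripped, 32.5 mm opening. Lift.

Request:
{"op": "arm_command", "data": {
  "plan": "0 0 -0.005 0; 0 0 -0.01 0; 0 0 -0.02 0; 0 0 -0.025 0; 0 0 -0.025 0; 0 0 -0.025 0; 0 0 -0.015 0; 0 0 0 0; 0 0 0 0"
}}

```text
clock: 8.25
tcp_pos: [0.4404, 0.2627, 0.1407]
orientation: [-2.151, -2.29, 0.002]
contact_force: [0.2, -0.3, -2.0]
grip_width: 0.0325
gripper_force: 39.9
```

```bash
python3 - <<'E'
from jm import *
o=r.get_obs(); print({k:np.round(o[k],3) for k in("contact_force","moment","grip_width","gripper_force")})
im,d=eyes.grab_frame("wrist"); pickle.dump((o,im,d),open("wg.pkl","wb")); cv2.imwrite("pics/wg.png",im[:,:,::-1])
# start pose: shoulder 45 mm short of stop face, above V
u=np.array([np.sin(np.radians(11.25)),-np.cos(np.radians(11.25))]); org=np.array([.5092,-.1465])
print("stop",org+.097*u)
plan([*(org+(.097-.045-.1075)*u),.142],101.25,15)
E
```

```text
{'contact_force': array([ 0.188, -0.254, -1.979]), 'moment': array([-0.031, -0.033,  0.033]), 'grip_width': np.float64(0.032), 'gripper_force': np.float64(39.881)}
stop [ 0.52812376 -0.24163617]
now [0.4403 0.2627 0.1405] head 93.6 tilt [-0.001 -0.001 -1.   ]
-0.024 0.002 -0 -0.5; -0.024 0.002 -0 -0.5; -0.024 0.002 -0 -0.5; -0.024 0.002 -0 -0.5; -0.024 0.002 -0 -0.5; -0.024 0.001 -0 -0.5; -0.024 0.001 -0 -0.5; -0.024 0.001 -0 -0.5; -0.024 0.001 -0 -0.5; -0.024 0 -0 -0.5; -0.024 0 -0 -0.5; -0.024 0 -0 -0.5; -0.024 0 -0.001 -0.5; -0.023 0 -0 -0.6; -0.024 -0 -0.001 -0.5
end [ 0.4986 -0.092   0.1425] 101.2
```

View pics/wg.png

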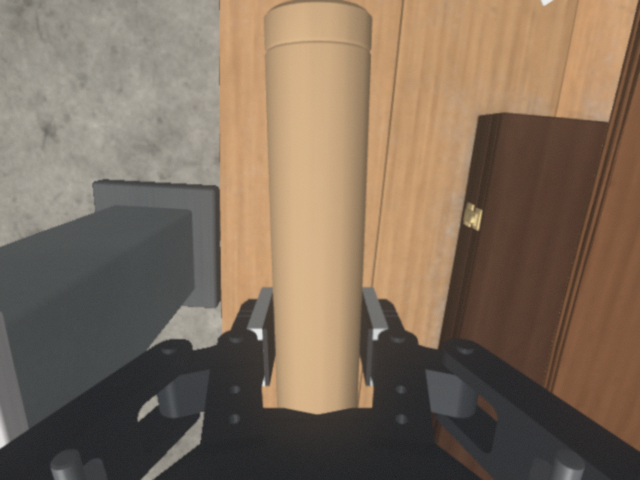

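The leg is held squarely between the pads, tail end at row 0–40, cols 264–371. Now I measure its axis in the tool frame.

```bash
cat > held.py <<'E'
from jm import *
def held(n,cols=(240,400),rows=range(50,270,20)):
    o,im,d=pickle.load(open(n+".pkl","rb")); c=eyes.calibration("wrist"); T=np.array(c["tool_from_camera"])
    f=cam("wrist",o); tc=(T[:3,3],T[:3,:3],f[2],f[3]); v,u=np.mgrid[:480,:640]
    P=(tc[0]+rays(tc,np.c_[u.ravel(),v.ravel()])*d.reshape(-1,1)).reshape(480,640,3); out=[]
    m=(P[...,2]<.012)&(d>0); m[:,:cols[0]]=0; m[:,cols[1]:]=0
    for w in rows:
        k=np.where(m[w])[0]
        top=P[w,k[len(k)//2-4:len(k)//2+5],2].mean(); # top height (tool z)
        a,b=[rays(tc,[(x,w)])[0] for x in(k[0]-.5,k[-1]+.5)]
        g=lambda q,z:(tc[0]+q*((z-tc[0][2])/q[2]))[:2]
        out.append([*((g(a,top+.013)+g(b,top+.013))/2),top+.017,np.linalg.norm(g(a,top+.013)-g(b,top+.013))])
    out=np.array(out); print(np.round(out[::3]*1000,1).tolist())
    px=np.polyfit(out[:,0],out[:,1],1); pz=np.polyfit(out[:,0],out[:,2],1)
    print("lateral at grasp mm %.2f slope deg %.2f ; axis z at grasp %.2f slope %.2f (+ = tail lower)"%(px[1]*1e3,np.degrees(px[0]),pz[1]*1e3,np.degrees(pz[0])))
    k=np.where(m[:,int(np.median(np.where(m[60])[0]))])[0]; w=k[0]; print("tail row",w,"tool xyz",np.round(P[w+2,320]*1e3,1))
if __name__=="__main__":
    import sys; held(sys.argv[1])
E
python3 held.py wg
```

```text
[[94.9, 1.2, -0.4, 32.4], [77.0, 1.2, -0.2, 33.0], [57.8, 1.3, 0.0, 33.4], [36.9, 1.2, -0.4, 33.1]]
lateral at grasp mm 1.21 slope deg -0.04 ; axis z at grasp -0.52 slope 0.25 (+ = tail lower)
tail row 0 tool xyz [104.6   1.9 -16.5]
```

The leg lies parallel to the tool x axis. Its axis is 0.5 mm behind the TCP, and the 1.2 mm lateral offset is a camera bias, which I'll allow for in the jig axis too. Carry it over the V.

Request:
{"op": "arm_command", "data": {
  "plan": "-0.024 0.002 0 -0.5; -0.024 0.002 0 -0.5; -0.024 0.002 0 -0.5; -0.024 0.002 0 -0.5; -0.024 0.002 0 -0.5; -0.024 0.001 0 -0.5; -0.024 0.001 0 -0.5; -0.024 0.001 0 -0.5; -0.024 0.001 0 -0.5; -0.024 0 0 -0.5; -0.024 0 0 -0.5; -0.024 0 0 -0.5; -0.024 0 -0.001 -0.5; -0.023 0 0 -0.6; -0.024 0 -0.001 -0.5; 0 0 0 0; 0 0 0 0"
}}

```text
clock: 10.42
tcp_pos: [0.4986, -0.0906, 0.1427]
orientation: [-1.992, -2.427, 0.0]
contact_force: [0.1, 0.3, -0.7]
grip_width: 0.0326
gripper_force: 39.9
```

```bash
python3 - <<'E'
from jm import *
o=r.get_obs(); im,d=eyes.grab_frame("wrist"); pickle.dump((o,im,d),open("wh.pkl","wb")); cv2.imwrite("pics/wh.png",im[:,:,::-1])
it,dt=eyes.grab_frame("top"); cv2.imwrite("pics/th.png",it[:,:,::-1]); np.save("th.npy",dt)
plan([.4985,-.0977,.100],101.25,3)
c,i,dd,P=load("wh")
for lo,hi in((.013,.024),(.046,.055)):
    m=((P[...,2]>lo)&(P[...,2]<hi)).astype(np.uint8); m=cv2.morphologyEx(m,cv2.MORPH_OPEN,np.ones((3,3))); k,L,st,_=cv2.connectedComponentsWithStats(m)
    for j in range(1,k):
        if st[j,4]<300: continue
        q=P[L==j]; b=cv2.minAreaRect((q[:,:2]*1000).astype(np.float32)); print(lo,st[j],np.round(b[0],1),np.round(b[1],1),round(b[2],2),np.round(np.median(q[:,2])*1e3,1))
E
python3 held.py wh
```

```text
now [ 0.4988 -0.0903  0.143 ] head 101.3 tilt [ 0.001 -0.    -1.   ]
-0.0024 -0.0006 0.0143 0; -0.0024 -0.0006 0.0144 0; -0.0024 -0.0006 0.0143 0
end [ 0.4985 -0.0977  0.1   ] 101.3
0.013 [422   0  28  99 441] [549.2  44.5] [ 6.8 59. ] 5.81 18.6
0.013 [ 250  127   23  164 1939] [457.4 -83.2] [ 12.1 117.9] 11.1 17.9
0.013 [ 363  127   17  161 1583] [533.7 -67. ] [  9.2 115.9] 11.53 17.8
0.013 [ 170  174   34  104 2458] [ 403.5 -106.1] [20.2 79.9] 0.22 18.9
0.013 [ 465  238   64  109 1609] [ 643.5 -109. ] [25.3 87.8] 1.95 19.9
0.013 [503 288  31  78 786] [ 672.8 -133.9] [ 6.4 66.2] 0.13 18.8
0.046 [557  62  26 110 423] [628.9  17.3] [ 3.7 62.8] 5.91 50.7
0.046 [259 158  11  66 602] [460.5 -61.6] [ 6.1 39.9] 11.07 49.7
[[94.8, 0.9, -0.4, 32.4], [76.9, 0.8, 0.0, 33.4], [57.7, 1.1, -0.3, 33.3], [36.8, 0.9, -0.4, 33.1]]
lateral at grasp mm 0.98 slope deg -0.06 ; axis z at grasp -0.32 slope 0.04 (+ = tail lower)
tail row 0 tool xyz [104.2   1.6 -17.2]
```

View pics/wh.png

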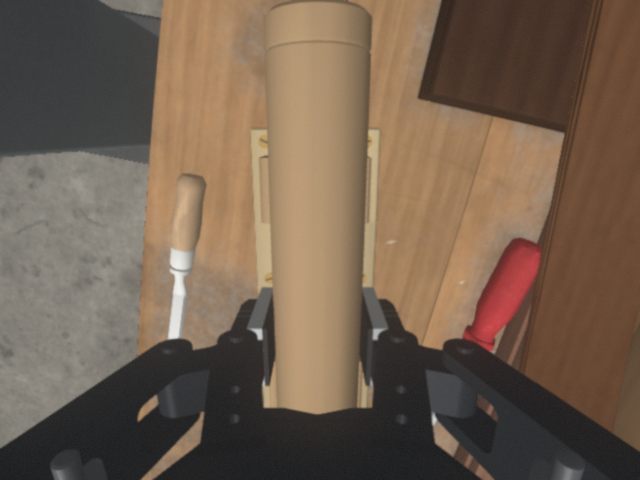

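The view shows the leg centred over the jig: board edges at col 250 and 380, leg between cols 266 and 371. The measured board centreline matches the earlier one within 0.2 mm. Lower towards the V.

Request:
{"op": "arm_command", "data": {
  "plan": "-0.0024 -0.0006 0.0145 0; -0.0024 -0.0006 0.0145 0; -0.0024 -0.0006 0.0145 0; 0 0 0.015 0; 0 0 0.012 0; 0 0 0.008 0; 0 0 0.005 0; 0 0 0 0; 0 0 0 0"
}}

```text
clock: 11.65
tcp_pos: [0.4991, -0.099, 0.0602]
orientation: [1.994, 2.427, 0.001]
contact_force: [1.1, -0.3, -1.5]
grip_width: 0.0325
gripper_force: 39.9
```

```bash
cat > st.py <<'E'
from plan import *
o=r.get_obs(); u=np.array([.1951,-.9808]); v=np.array([.9808,.1951]); p=np.array(o["tcp_pos"])
F=np.array(o["contact_force"]); M=np.array(o["moment"]); d=p[:2]-[.5092,-.1465]
print("t",round(o["clock"],2),"jig x,y mm",np.round([d@u*1e3,d@v*1e3],2),"z",round(p[2]*1e3,2),"F jig",np.round([F[:2]@u,F[:2]@v,F[2]],2),"M",np.round([M[:2]@u,M[:2]@v,M[2]],3),"w",round(o["grip_width"]*1e3,2))
A=R.from_rotvec(o["orientation"]).as_matrix(); print("head",round(np.degrees(np.arctan2(A[1,0],A[0,0])),2),"tilt",np.round(A[2],4))
E
python3 st.py
```

```text
t 11.65 jig x,y mm [-48.58  -0.67] z 60.17 F jig [ 0.53  1.04 -1.54] M [-0.015  0.016  0.014] w 32.45
head 101.2 tilt [-3.e-04  7.e-04 -1.e+00]
```

Request:
{"op": "arm_command", "data": {
  "plan": "0 -0.0003 0.002 0; 0 0 0.002 0; 0 0 0.001 0; 0 0 0 0; 0 0 0 0"
}}

```text
clock: 12.28
tcp_pos: [0.4985, -0.099, 0.0548]
orientation: [1.994, 2.428, 0.0]
contact_force: [0.2, -0.7, -1.3]
grip_width: 0.0329
gripper_force: 39.9
```

```bash
python3 st.py
```

```text
t 12.28 jig x,y mm [-48.67  -1.23] z 54.81 F jig [ 0.7   0.08 -1.32] M [ 0.023  0.01  -0.029] w 32.88
head 101.2 tilt [ 0.  0. -1.]
```

Request:
{"op": "arm_command", "data": {
  "plan": "0 0 0.001 0; 0 0 0.0005 0; 0 0 0 0; 0 0 0 0"
}}

```text
clock: 12.78
tcp_pos: [0.4987, -0.099, 0.0536]
orientation: [1.994, 2.427, 0.0]
contact_force: [-1.0, 0.5, 5.5]
grip_width: 0.0327
gripper_force: 40.5
```

```bash
python3 st.py
```

```text
t 12.78 jig x,y mm [-48.59  -1.04] z 53.64 F jig [-0.69 -0.89  5.47] M [-0.28   0.042  0.113] w 32.69
head 101.21 tilt [-4.e-04  4.e-04 -1.e+00]
```

Contact with the V at the expected height. Ease up slightly and slide into the bore.

Request:
{"op": "arm_command", "data": {
  "plan": "0 0 -0.0004 0; -0.004 0 0 0; -0.004 0 0 0; -0.004 0 0 0; -0.004 0 0 0; -0.004 0 0 0; -0.003 0 0 0; 0 0 0 0; 0 0 0 0"
}}

```text
clock: 13.9
tcp_pos: [0.5032, -0.1222, 0.0538]
orientation: [1.994, 2.426, -0.0]
contact_force: [2.9, -0.9, 0.5]
grip_width: 0.0323
gripper_force: 40.0
```

```bash
python3 st.py
```

```text
t 13.9 jig x,y mm [-24.96  -1.14] z 53.79 F jig [1.48 2.68 0.54] M [ 0.468 -0.274  0.126] w 32.33
head 101.17 tilt [-8.e-04  5.e-04 -1.e+00]
```

Request:
{"op": "arm_command", "data": {
  "plan": "-0.003 0 0 0; -0.003 0 0 0; -0.002 0 0 0; 0 0 0 0; 0 0 0 0"
}}

```text
clock: 14.52
tcp_pos: [0.5047, -0.1296, 0.0538]
orientation: [1.994, 2.427, 0.0]
contact_force: [2.4, 1.7, 0.4]
grip_width: 0.0328
gripper_force: 40.0
```

```bash
python3 st.py
```

```text
t 14.53 jig x,y mm [-17.43  -1.16] z 53.76 F jig [-1.24  2.74  0.4 ] M [0.518 0.096 0.04 ] w 32.77
head 101.2 tilt [-3.e-04  4.e-04 -1.e+00]
```

Request:
{"op": "arm_command", "data": {
  "plan": "-0.001 0.0003 0 0; -0.001 0 0 0; -0.001 0 0 0; -0.001 0 0 0; 0 0 0 0; 0 0 0 0"
}}

```text
clock: 15.28
tcp_pos: [0.5055, -0.1334, 0.0537]
orientation: [1.994, 2.428, -0.0]
contact_force: [0.8, 3.0, 1.6]
grip_width: 0.033
gripper_force: 40.1
```

```bash
python3 st.py
```

```text
t 15.28 jig x,y mm [-13.57  -1.06] z 53.7 F jig [-2.8   1.39  1.59] M [0.291 0.456 0.128] w 32.98
head 101.2 tilt [-1.e-04 -1.e-04 -1.e+00]
```

Request:
{"op": "arm_command", "data": {
  "plan": "-0.001 0.0001 0 0; -0.001 0 0 0; 0 0 0 0; 0 0 0 0"
}}

```text
clock: 15.78
tcp_pos: [0.5058, -0.135, 0.0537]
orientation: [-1.994, -2.427, 0.0]
contact_force: [-1.1, 5.9, 3.9]
grip_width: 0.0326
gripper_force: 40.2
```

```bash
python3 st.py
```

```text
t 15.78 jig x,y mm [-11.97  -1.06] z 53.67 F jig [-5.96  0.08  3.87] M [0.004 1.076 0.107] w 32.64
head 101.21 tilt [ 3.e-04 -4.e-04 -1.e+00]
```

Request:
{"op": "arm_command", "data": {
  "plan": "-0.001 0 0 0; -0.001 0 0 0; 0 0 0 0; 0 0 0 0"
}}

```text
clock: 16.27
tcp_pos: [0.5058, -0.135, 0.0537]
orientation: [-1.991, -2.427, -0.001]
contact_force: [-2.4, 10.6, 6.4]
grip_width: 0.0325
gripper_force: 40.6
```

```bash
python3 st.py; python3 - <<'E'
from jm import *
o=r.get_obs(); im,d=eyes.grab_frame("wrist"); pickle.dump((o,im,d),open("wp.pkl","wb"))
a,da=eyes.grab_frame("side"); b,db=eyes.grab_frame("top"); pickle.dump((a,da,b,db),open("fin.pkl","wb"))
s=cv2.resize(a[235:315,300:400],None,fx=6,fy=6,interpolation=cv2.INTER_CUBIC)[:,:,::-1]
cv2.imwrite("pics/s1.png",s)
E
python3 held.py wp
```

```text
t 16.27 jig x,y mm [-11.93  -1.07] z 53.65 F jig [-10.88  -0.29   6.37] M [-0.158  2.081 -0.012] w 32.49
head 101.28 tilt [ 2.4e-03 -7.0e-04 -1.0e+00]
[[94.9, 1.6, -0.3, 50.0], [76.9, 1.6, -0.2, 51.9], [57.6, 0.9, -0.0, 33.1], [36.7, 0.9, -0.1, 33.2]]
lateral at grasp mm 0.36 slope deg 0.83 ; axis z at grasp -0.20 slope 0.14 (+ = tail lower)
tail row 0 tool xyz [104.3   1.6 -16.8]
```

View pics/s1.png

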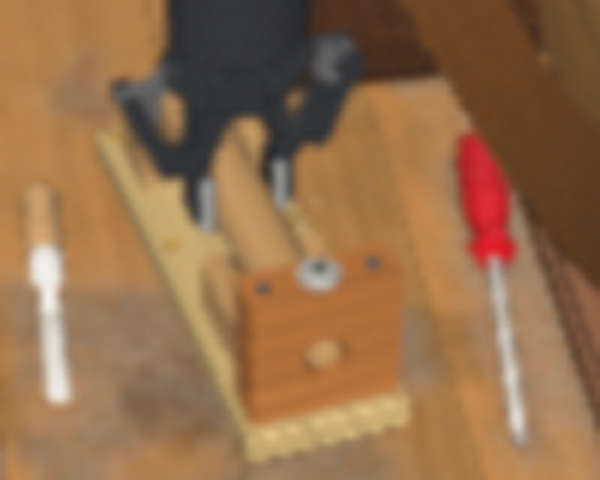

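The side crop shows the tenon in the bore, nearly flush at (325, 352), and the leg between the strips up to the block. The TCP stopped at jig x = −12 mm as predicted while the force rose, so the shoulder is home. Now I ease the axial push and press down.

Request:
{"op": "arm_command", "data": {
  "plan": "0.001 0 0.0005 0; 0.0004 0 0.0004 0; 0 0 0 0; 0 0 0 0; 0 0 0 0"
}}

```text
clock: 17.05
tcp_pos: [0.5058, -0.135, 0.0536]
orientation: [-1.993, -2.428, 0.001]
contact_force: [-4.8, 7.3, 14.7]
grip_width: 0.0323
gripper_force: 41.5
```

```bash
python3 st.py
```

```text
t 17.05 jig x,y mm [-11.96  -1.04] z 53.58 F jig [-8.09 -3.32 14.71] M [-0.737  1.547  0.081] w 32.31
head 101.23 tilt [ 3.e-04 -7.e-04 -1.e+00]
```

Request:
{"op": "arm_command", "data": {
  "plan": "0.0008 -0.0004 -0.0003 0; 0 0 0 0; 0 0 0 0; 0 0 0 0"
}}

```text
clock: 17.55
tcp_pos: [0.5058, -0.1349, 0.0536]
orientation: [1.994, 2.428, 0.0]
contact_force: [-2.2, 4.7, 8.8]
grip_width: 0.0325
gripper_force: 40.7
```

```bash
python3 st.py
```

```text
t 17.55 jig x,y mm [-12.02  -1.08] z 53.61 F jig [-5.08 -1.21  8.77] M [-0.187  1.149  0.131] w 32.48
head 101.21 tilt [-3.e-04  3.e-04 -1.e+00]
```

Request:
{"op": "arm_command", "data": {
  "plan": "0.0005 -0.0003 0.0003 0; 0 0 0 0; 0 0 0 0; 0 0 0 0"
}}

```text
clock: 18.05
tcp_pos: [0.5058, -0.1349, 0.0536]
orientation: [1.993, 2.427, 0.0]
contact_force: [-2.3, 4.7, 11.2]
grip_width: 0.0332
gripper_force: 41.0
```

```bash
python3 st.py
```

```text
t 18.05 jig x,y mm [-11.99  -1.06] z 53.62 F jig [-5.08 -1.35 11.22] M [-0.209  0.827  0.12 ] w 33.19
head 101.2 tilt [-1.e-03  9.e-04 -1.e+00]
```

Request:
{"op": "arm_command", "data": {
  "plan": "0.0004 -0.0002 0.0002 0; 0 0 0 0; 0 0 0 0; 0 0 0 0; 0 0 0 0"
}}

```text
clock: 18.68
tcp_pos: [0.5058, -0.1349, 0.0536]
orientation: [1.993, 2.426, 0.0]
contact_force: [-0.7, 2.2, 11.2]
grip_width: 0.0332
gripper_force: 41.1
```

```bash
python3 st.py; python3 - <<'E'
from h import *
F=[]
for i in range(8):
    b=eyes.grab_frame("side" if i%2 else "top"); o=r.get_obs(); F.append(o["contact_force"])
F=np.array(F); print(F.mean(0),F.std(0), F[:,:2].mean(0)@[.1951,-.9808],F[:,:2].mean(0)@[.9808,.1951])
from m import *
a=eyes.grab_frame("top")[0]; old=cv2.imread("pics/top0.png")[:,:,::-1]
df=np.abs(a.astype(int)-old).max(2)
for n,(u0,u1,v0,v1) in dict(square=(100,182,200,246),tmeas=(125,168,250,272),troll=(466,512,214,258),offcut=(468,508,268,292),chisel=(340,408,270,288)).items(): print(n,(df[v0:v1,u0:u1]>40).mean().round(3))
E
```

```text
t 18.68 jig x,y mm [-12.    -1.07] z 53.6 F jig [-2.33 -0.28 11.2 ] M [-0.243  0.696  0.195] w 33.18
head 101.18 tilt [-0.0015  0.0013 -1.    ]
[-1.60718383  3.04408004 11.88577651] [0.41921822 0.57187415 0.45211689] -3.299195264562395 -0.9824258897062463
square 0.0
tmeas 0.0
troll 0.0
offcut 0.0
chisel 0.364
```

```bash
python3 - <<'E'
from m import *
a,d=eyes.grab_frame("side"); old=cv2.imread("pics/side0.png")[:,:,::-1]
print("chisel diff",(np.abs(a.astype(int)-old).max(2)[262:304,300:314]>40).mean())
print(ticket.hand_in())
E
python3 st.py
```

```text
chisel diff 0.0
the job is handed in; nothing more can be done
None
the job is handed in; nothing more can be done
```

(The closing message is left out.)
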